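# Make up the vat-cleaning kit and the model-finishing kit

### The job

Please make up the two kits from the stock on the cart. In the long narrow tray, lay the wide-bladed scraper flat in the long bay and stand the canister upright in the short bay; in the nearly square tray, lay the cork-handled burnisher flat in the long bay and set the jaw model, teeth up, in the empty square bay. Each thing must rest on the floor of its bay, not propped on a wall, and the narrow scraper and the loupe stay where they are.

Things in the scene. Friction and masses are not known exactly. Their poses are not given: they have to be found in the camera images.
- wide_scraper: pale blue vat scraper with the WIDE blade, lying flat, 140 mm long (x, towards the blade). Origin: underside, middle of its length, near its balance point; z up. Handle: bar 20 mm wide (y), 22 mm high, x = -70 to +30 mm; blade 54 mm wide, 6 mm thick, x = +36 to +70 mm, level with the underside. It may lie either way round in its bay.
- narrow_scraper: the other pale blue vat scraper, same handle and length, but its blade is only 22 mm wide (about as wide as the handle). Origin and axes as for the wide one. Not part of a kit: stays where it is.
- burnisher: burnishing tool lying flat, 130 mm long (x, towards the tip): squared cork handle 22 mm wide (y), 22 mm high, x = -65 to +25 mm, then brass ferrule and stubby steel tip to x = +65 mm, 2 mm or more clear of the surface. Origin: underside level, middle of its length, near its balance point; z up. It may lie either way round in its bay.
- canister: tall screw-top canister of frosted white plastic standing upright, closed, 130 mm high: body 52 mm in diameter up to 98 mm, screw cap 48 mm in diameter from 105 to 130 mm. Origin: centre of its underside, z up.
- jaw_model: beige resin jaw model, teeth up: a D-shaped base block 56 mm long (x = -28 to +28 mm, the +x end rounded), 46 mm wide (y), 24 mm high with upright flat sides, carrying a horseshoe of teeth to 35 mm height. Origin: centre of its underside; z up.
- loupe: brass inspection loupe, a waisted round stand magnifier 38 mm in diameter and 38 mm high, glass on top. Origin: centre of its underside. Not part of a kit: stays where it is.
- long_tray: LONG narrow pale grey kit tray, 252 (x) by 90 mm (y), fixed. Floor 4 mm thick; walls and divider 4 mm thick, their tops 11 mm above the cart top. Origin: centre of its underside, on the cart top; z up. Two bays: long bay 160 by 82 mm inside, centre x = +42 mm, y = 0; short bay 80 by 82 mm inside, centre x = -82 mm, y = 0 (end nearer the robot).
- square_tray: nearly SQUARE pale grey kit tray, 170 (x) by 160 mm (y), fixed; floor and walls as the long tray (4 mm; tops at 11 mm). Origin: centre of underside; z up. Long bay 162 by 62 mm inside, centre x = 0, y = +45 mm; empty square bay 89 by 86 mm, centre x = -36.5, y = -33 mm; third bay filled by a fixed aluminium bur stand 44 by 50 mm, 38 mm high, at x = +48.5, y = -35 mm.
There are look-alikes about, which are no part of the job. What is shaped like the burnisher but green is not meant.

How it is judged:
At the end, for the whole second after the job is handed in: Wide scraper, canister, burnisher and jaw model each rest on the floor of its own bay (15 to 23 mm about its centre, underside under 6.8 mm above the cart, tilt under 0.05 rad), right way up and at rest; narrow scraper and loupe within 20 mm of their start (x of wide_scraper in the frame of long_tray between 0.027 and 0.057 m and y of wide_scraper in the frame of long_tray between -0.018 and 0.018 m and z of wide_scraper in the frame of long_tray between 0.0005 and 0.0068 m and angle between each of wide_scraper, canister, burnisher, jaw_model's own z axis and vertical below 0.05 rad and linear speed of each of wide_scraper, canister, burnisher, jaw_model below 0.02 m/s and angular speed of each of wide_scraper, canister, burnisher, jaw_model below 0.2 rad/s and x of canister in the frame of long_tray between -0.098 and -0.066 m and y of canister in the frame of long_tray between -0.017 and 0.017 m and z of canister in the frame of long_tray between 0.0005 and 0.0068 m and x of burnisher in the frame of square_tray between -0.02 and 0.02 m and y of burnisher in the frame of square_tray between 0.022 and 0.068 m and z of burnisher in the frame of square_tray between 0.0005 and 0.0068 m and x of jaw_model in the frame of square_tray between -0.0585 and -0.0145 m and y of jaw_model in the frame of square_tray between -0.055 and -0.011 m and z of jaw_model in the frame of square_tray between 0.0005 and 0.0068 m and distance of each of narrow_scraper, loupe from where it was at the start of the episode below 0.02 m); the robot touches nothing.
It fails at once if the narrow scraper or the loupe is disturbed (moved more than 20 mm) (distance of any of narrow_scraper, loupe from where it was at the start of the episode above 0.02 m).
It also fails if it takes over 109 s, if anything falls off the work surface, if the arm or the gripper's body presses on something with over 40 N, if the wrist force passes 120 N, or if a joint passes its speed limit or range.

### The arm

A 6-joint arm with a two-finger parallel gripper is mounted at the origin on the work surface. World frame = base frame: x ahead of the robot, y to its left, z up, the work surface at z = 0. Lengths are in m, angles in rad, forces in N, time in s.
With the tool pointing down it reaches from about 0.3 to 0.775 m from the base axis. Payload 14.6 kg.
Tool frame: the origin (TCP) lies midway between the tips of the shut fingers; the grasp point (between the pads) lies 19 mm behind it; z points along the fingers, y is the line along which they close (so a half turn about z gives the same grasp; the last joint's range is limited). The gripper opens to 85 mm and grips with 20 to 120 N. Pads are 22 mm wide; open, the fingers measure 114 mm over their backs; the gripper's body (76 mm by 85 mm) begins 54 mm behind the grasp point. The pads swing forward as they close: fully open they stand 13 mm farther back than shut.
Start: joints at [1.035, 0.3, 1.521, -0, 1.321, -0.067], TCP at [0.248, 0.491, 0.231] pointing down, gripper open.
Joint ranges: [-3.03, 3.03], [-0.79, 2.21], [0.23, 2.52], [-1.04, 4.18], [0, 3.07], [-2.55, 2.55]. Speed limits (rad/s): [2.22, 2.22, 2.57, 3.14, 3.14, 3.14].

### API

Orientations are given as a 3x3 rotation matrix whose columns are the frame's x, y, z axes.
In Python, from station import arm gives the robot as it stands. The module is installed in compiled form; this text tells all that it offers.
- The arm moves only by the tool apply_moves, never from a script. Its argument "moves" is one flat list of numbers, 5 for each row, row after row: the shift along the tool's x, y, z in cm, then the turn about the tool's z in rad, then the closure, from 0 (fully open) to 1 (shut). In form: [tx, ty, tz, spin, gripper, tx, ty, tz, spin, gripper, ...]. A call has 1 to 8 rows; each row is the pose to reach, as a shift and turn from the pose commanded when the call began, along the tool's axes at that moment; what a row does not reach only later rows make up. A row lasts 1/12 s, in which the tool goes at most 41.7 mm and 7.16 degrees, less where a joint would pass 70% of its speed; a pose out of reach is approached as far as the arm can. A call with a gripper value outside its range is refused whole. The fingers move at their own pace and stop on an object; "grip_force" is the grip in N (left out, the last holds). Time passes only in rows, so rows that repeat a pose let the fingers close. It gives the time, the measured TCP pose, the force, the opening and the grip force at its end, in the units of the state.
- arm.sense(): the state, without advancing time (a new reading comes with each control period).
- arm.snapshot(name): name is "scene" or "side" or "wrist"; returns (picture, depth): 480x640x3 uint8, red, green, blue; 480x640 float32, m along the optical axis (not along the pixel's ray), 0 where there is no reading.
- arm.get_calibration(name): a dict with "vfov" (degrees; the focal length in pixels is half the picture's height over the tangent of half this angle, whatever the lens; pixels are square), "cx", "cy" (the principal point, pixels), "extrinsics" (4x4, takes a point from camera to world coordinates); the wrist camera has in their place "tool_from_camera" (4x4, takes a point from camera to tool coordinates, whose origin is the TCP and whose axes are the flange's). Camera axes: x right, y down, z forward; pixel columns grow to the right and rows downward; lengths in m; the calibration is good to about 2 mm. A picture is of the moment at which its call begins: read the wrist's pose just before it. get_calibration takes no time and is no camera call.
- arm.hand_in(): hands the job in; it is judged then, once.
The state is a dict: "t": time; "joint_positions": joint angles; "qvel": joint speeds; "tau": joint torques, N m; "tool_pos": TCP position; "tool_rot": TCP orientation; "force": force on the tool from outside, world axes, zero at the start; "wrist_torque": the same for the moment, N m; "width": finger opening in m; "gripper_force": force on a finger pad.
Only numpy, scipy, OpenCV 4.12 (cv2) and the standard library are available. Lean on these libraries where they do the work, as an engineer would, in place of code of your own. Each camera call takes 0.05 s, during which the arm holds its last target. There are 200 camera calls.

## Working session

There is one attempt and no reset: what is moved stays moved. The work goes in short steps, Python scripts to look and compute and a tool call to move; the robot and the scene stay as the last step left them, time stands still between calls to the robot, and variables do not carry over. Pictures are saved under pics/ and viewed, at most 14 in all, crops included, and the job is handed in when it is done.

Besides the shell and the picture viewer there is one more tool, called as name(argument=value, ...) on one line, values as JSON. apply_moves: Moves the arm, as the interface text tells. Its arguments: {"type":"object","properties":{"moves":{"type":"array","items":{"type":"number"}},"grip_force":{"type":"number"}},"required":["moves"]}

```bash
mkdir -p pics; cat > h.py <<'E'
import numpy as np, cv2
from station import arm
def snap(n):
    s=arm.sense(); im,d=arm.snapshot(n); c=arm.get_calibration(n)
    if n=='wrist':
        T=np.eye(4); T[:3,:3]=s['tool_rot']; T[:3,3]=s['tool_pos']; E=T@np.array(c['tool_from_camera'])
    else: E=np.array(c['extrinsics'])
    f=240/np.tan(np.radians(c['vfov'])/2)
    np.savez('%s.npz'%n,im=im,d=d,E=E,k=[f,c['cx'],c['cy']])
    return im,d,E,(f,c['cx'],c['cy'])
def load(n):
    z=np.load('%s.npz'%n); return z['im'],z['d'],z['E'],tuple(z['k'])
def ray(E,k,u,v,z):
    r=E[:3,:3]@np.array([(u-k[1])/k[0],(v-k[2])/k[0],1.]); o=E[:3,3]; return o+r*(z-o[2])/r[2]
def cloud(d,E,k):
    v,u=np.mgrid[:480,:640]; P=np.stack([(u-k[1])/k[0]*d,(v-k[2])/k[0]*d,d],-1)
    W=P@E[:3,:3].T+E[:3,3]; W[d==0]=np.nan; return W
def save(n,im): cv2.imwrite('pics/'+n,im[...,::-1])
E
python3 - <<'E'
from h import *
s=arm.sense();print(s['tool_pos'],s['tool_rot'],s['width'],s['t'])
for n in('scene','side','wrist'):
    im,d,E,k=snap(n);save(n+'0.png',im);print(n,k,E.round(3).tolist(),(d>0).mean())
E
```

```text
[0.24838975 0.4904446  0.23070135] [[-8.92103285e-01  4.51831118e-01 -6.07884647e-04]
 [ 4.51831522e-01  8.92102675e-01 -1.04554223e-03]
 [ 6.98870046e-05 -1.20739310e-03 -9.99999269e-01]] 0.08578192851635406 0.0
scene (np.float64(500.12278814632174), 325.53612961674474, 236.9347776400329) [[-0.414, 0.474, -0.777, 1.165], [0.91, 0.229, -0.345, 0.312], [0.014, -0.85, -0.526, 0.528], [0.0, 0.0, 0.0, 1.0]] 0.9958951822916666
side (np.float64(469.8092777993396), 324.72822281468245, 234.519458075434) [[0.99, -0.082, 0.111, 0.362], [-0.138, -0.554, 0.821, -0.699], [-0.006, -0.829, -0.56, 0.496], [0.0, 0.0, 0.0, 1.0]] 0.9959342447916667
wrist (np.float64(379.9557405666518), 322.9268602813004, 236.746013964051) [[0.451, 0.85, 0.271, 0.18], [0.892, -0.43, -0.137, 0.526], [0.0, 0.303, -0.953, 0.373], [0.0, 0.0, 0.0, 1.0]] 0.9960481770833334
```

View pics/scene0.png

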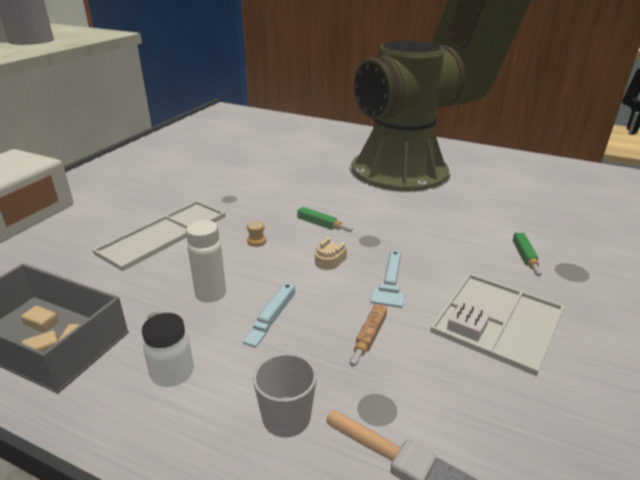

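View pics/side0.png

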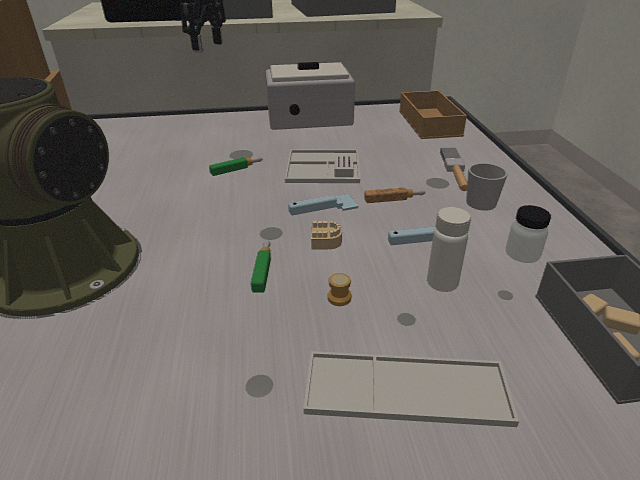

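The scene view shows these objects:
- **Wide scraper:** (392,280), with the blade at (388,298).
- **Narrow scraper:** (272,313), the look-alike for the wide one.
- **Burnisher:** cork handle at (370,333). Its look-alikes are the green tools at (320,218) and (527,252) and the brush at (390,440).
- **Canister:** tall, at (206,262). Its look-alikes are the black-lidded jar at (167,350) and the cup at (285,395).
- **Jaw model:** (330,253).
- **Loupe:** (257,233).
- **Trays:** long at (162,233), square at (500,320).

In the side view, the wide scraper is at (323,204) and the canister at (448,250).

```bash
cat > m.py <<'E'
from h import *
def rectfit(P):
    (c,(w,h),a)=cv2.minAreaRect((P*1000).astype(np.float32)); 
    if w<h: w,h,a=h,w,a+90
    return np.round(c,1),round(w,1),round(h,1),round(a%180,1)
def blobs(n,zmin=.007,zmax=.3):
    im,d,E,k=load(n); W=cloud(d,E,k)
    ok=(W[...,2]>zmin)&(W[...,2]<zmax)&(W[...,0]>.2)&(W[...,0]<.9)&(abs(W[...,1])<.6)
    m=ok.astype(np.uint8); N,L,S,C=cv2.connectedComponentsWithStats(m)
    for i in range(1,N):
        if S[i,4]<120: continue
        q=(L==i); P=W[q]
        print(n,C[i].round(),S[i,4],'rgb',im[q].mean(0).round(),'z',np.percentile(P[:,2],[2,50,98]).round(3),rectfit(P[:,:2]))
if __name__=='__main__':
    for n in('scene','side'):
        im,d,E,k=load(n);W=cloud(d,E,k)
        for u,v in ((350,290),(430,220),(200,330)) : print(n,W[v,u].round(4))
        blobs(n)
E
python3 m.py
python3 - <<'E'
from h import *
im,d,E,k=load('scene'); c=im[180:380,90:580]; save('crop1.png',cv2.resize(c[:, 140:320],None,fx=3,fy=3,interpolation=2)[:600])
E
```

```text
scene [0.5252 0.0747 0.0006]
scene [ 0.2241  0.1373 -0.001 ]
scene [ 7.162e-01 -9.610e-02  3.000e-04]
scene [633. 115.] 421 rgb [41. 41. 38.] z [0.248 0.277 0.299] (array([225. , 436.9]), 33.5, 27.3, 60.1)
scene [ 33. 197.] 3782 rgb [116. 104.  90.] z [0.01  0.062 0.111] (array([ 592.6, -589.1]), 177.4, 21.5, 0.1)
scene [191. 252.] 3418 rgb [148. 145. 135.] z [0.007 0.055 0.132] (array([ 537.5, -235.6]), 292.2, 254.9, 77.7)
scene [321. 218.] 563 rgb [ 94. 121.  88.] z [0.007 0.019 0.024] (array([345.1, -56.4]), 130.0, 27.6, 80.3)
scene [256. 232.] 364 rgb [148. 126.  94.] z [0.008 0.03  0.041] (array([ 463. , -149.1]), 35.2, 34.7, 121.0)
scene [527. 251.] 570 rgb [ 92. 122.  86.] z [0.008 0.021 0.025] (array([294.9, 339.7]), 129.8, 22.8, 22.1)
scene [329. 253.] 690 rgb [158. 141. 114.] z [0.008 0.025 0.037] (array([463.4,   6.6]), 57.0, 46.3, 173.5)
scene [390. 280.] 764 rgb [163. 180. 182.] z [0.007 0.017 0.025] (array([472.2, 128.4]), 138.4, 52.6, 12.8)
scene [ 56. 325.] 9693 rgb [89. 85. 78.] z [0.008 0.038 0.071] (array([ 832.4, -289.9]), 204.6, 132.1, 90.0)
scene [486. 322.] 262
[... 1719 characters left out ...]
.056 0.085] (array([797. , -83.9]), 57.0, 56.7, 100.2)
side [442. 245.] 3137 rgb [105. 104.  99.] z [0.009 0.069 0.13 ] (array([615.8, -83.3]), 160.2, 89.2, 89.7)
side [325. 234.] 689 rgb [116. 101.  78.] z [0.008 0.023 0.035] (array([459.7,   4.2]), 54.7, 47.7, 172.9)
side [261. 267.] 626 rgb [50. 95. 54.] z [0.008 0.02  0.022] (array([341.6, -56.7]), 131.7, 22.3, 80.9)
side [598. 314.] 9100 rgb [67. 63. 58.] z [0.008 0.035 0.069] (array([ 827.5, -290.5]), 202.4, 131.7, 89.5)
side [339. 287.] 569 rgb [114.  93.  60.] z [0.007 0.032 0.039] (array([ 458.1, -151. ]), 35.7, 34.5, 79.6)
side [408. 389.] 2231 rgb [130. 126. 118.] z [0.007 0.01  0.012] (array([ 514.5, -331.9]), 252.6, 93.2, 167.9)
```

View pics/crop1.png

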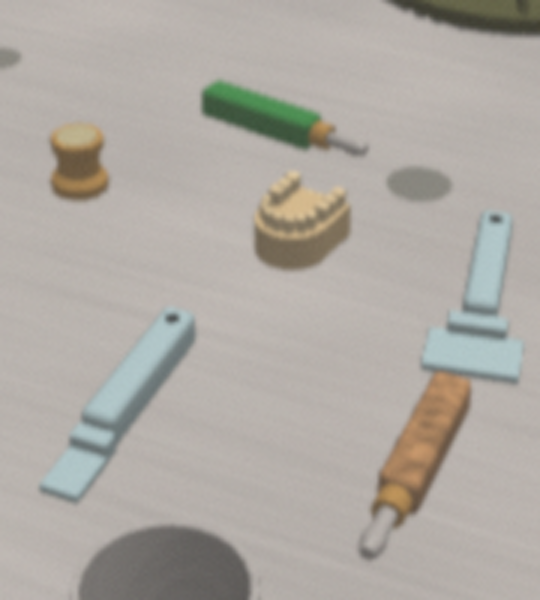

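The crop confirms the choices: the wide blade is at the upper right, the cork tool lies just beyond it, and the narrow scraper is at the lower left. Next I'll isolate the canister, the bur stand and the long tray, then plan.

```bash
python3 - <<'E'
from m import *
for n in('scene','side'):
    im,d,E,k=load(n);W=cloud(d,E,k);X,Y,Z=W[...,0],W[...,1],W[...,2]
    def q(nm,zl,zh,x0,x1,y0,y1):
        m=(Z>zl)&(Z<zh)&(X>x0)&(X<x1)&(Y>y0)&(Y<y1);P=W[m][:,:2]
        print(n,nm,m.sum(),cv2.minEnclosingCircle((P*1000).astype(np.float32)),rectfit(P))
    q('can cap',.123,.14,.55,.72,-.25,-.05)
    q('can body',.03,.09,.5,.72,-.3,-.05)
    q('ltray',.007,.016,.35,.68,-.45,-.24)
    q('stand',.03,.045,.4,.65,.2,.42)
    q('wide',.002,.03,.39,.548,.06,.19)
    q('wide hi',.015,.03,.39,.53,.06,.19)
    q('narrow',.003,.03,.55,.74,-.06,.05)
    q('jaw',.005,.022,.41,.52,-.05,.05)
    q('jaw front',.005,.04,.485,.52,-.05,.05)
    q('bur hi',.015,.03,.53,.75,.1,.18)
E
```

```text
scene can cap 505 ((634.5258178710938, -133.93699645996094), 25.252460479736328) (array([ 636. , -134.5]), 48.3, 46.6, 66.5)
scene can body 996 ((636.2293090820312, -133.99920654296875), 26.211631774902344) (array([ 644.8, -127.2]), 51.8, 29.9, 128.4)
scene ltray 988 ((517.2278442382812, -332.20867919921875), 133.15225219726562) (array([ 516.6, -331.7]), 254.9, 95.5, 167.7)
scene stand 104 ((542.54345703125, 274.06610107421875), 20.807979583740234) (array([543.3, 273.9]), 33.0, 31.2, 171.7)
scene wide 1530 ((469.6211242675781, 126.02143859863281), 100.08390045166016) (array([469.4, 125.1]), 157.0, 128.5, 0.1)
scene wide hi 425 ((456.704345703125, 126.5850830078125), 53.65983963012695) (array([457.6, 123.5]), 107.1, 30.7, 15.4)
scene narrow 1185 ((641.219970703125, -0.6448829174041748), 100.48428344726562) (array([644.8,  -4.6]), 187.8, 105.9, 1.7)
scene jaw 247 ((463.8394775390625, 12.1760835647583), 31.629310607910156) (array([467.6,  17.1]), 63.3, 30.2, 142.4)
scene jaw front 173 ((486.10882568359375, 5.428664207458496), 16.183635711669922) (array([488.3,   5.4]), 32.3, 6.4, 89.7)

[... 629 characters left out ...]
469.15679931640625, 130.4770050048828), 71.98666381835938) (array([474.6, 114.6]), 142.7, 68.3, 21.0)
side wide hi 331 ((448.3741455078125, 123.00159454345703), 49.90465545654297) (array([448.3, 123.8]), 99.3, 21.3, 11.3)
side narrow 600 ((616.2635498046875, -12.347253799438477), 45.51797866821289) (array([616.3, -14.3]), 90.0, 22.1, 2.5)
side jaw 249 ((456.9810485839844, -1.0039575099945068), 30.576475143432617) (array([459.8,   4.1]), 54.4, 47.9, 172.1)
side jaw front 13 ((485.94146728515625, 1.835794448852539), 6.6545562744140625) (array([486.5,   1.8]), 13.3, 1.3, 89.6)
side bur hi 313 ((622.4525756835938, 144.08065795898438), 62.019744873046875) (array([622.5, 143. ]), 124.0, 24.4, 2.9)
```

```bash
cat > plan.py <<'E'
from h import *
import sys
def R(a): # ydir angle deg, z down
    a=np.radians(a); y=np.array([np.cos(a),np.sin(a),0]); z=np.array([0,0,-1.]); return np.c_[np.cross(y,z),y,z]
def plan(legs):
    s=arm.sense(); p=np.array(s['tool_pos']); M=np.array(s['tool_rot']); a=np.degrees(np.arctan2(M[1,1],M[0,1]))
    print('now',p.round(4),round(a,2),'w',round(s['width'],4),'t',s['t'],'F',np.round(s['force'],1))
    for n,x,y,z,b in legs:
        q=np.array([x,y,z]); sh=M.T@(q-p)*100; sp=-np.radians((b-a+180)%360-180)
        print(n,sh.round(2),'spin',round(sp,3)); p,a,M=q,b,R(b)
E
python3 - <<'E'
from plan import *
plan([('hov bur',.6268,.1426,.10,91.5),('down',.6268,.1426,.005,91.5),('up',.6268,.1426,.08,91.5),('to tray',.5037,.3604,.08,81),('down',.5037,.3604,.010,81),
('up',.5037,.3604,.09,81),('hov jaw',.4565,.006,.09,83.5),('down',.4565,.006,.005,83.5),('up',.4565,.006,.09,83.5),('sq',.4505,.290,.09,81),('down',.4505,.29,.01,81),('up',.4505,.29,.09,81),
('hov wide',.4705,.1275,.09,102.8),('down',.4705,.1275,.005,102.8),('up',.4705,.1275,.12,102.8),('lt',.5566,-.3407,.12,77.8),('down',.5566,-.3407,.010,77.8),('up',.5566,-.3407,.2,77.8),
('hov can',.633,-.135,.2,77.8),('down',.633,-.135,.066,77.8),('up',.633,-.135,.14,77.8),('lt',.4355,-.3145,.14,77.8),('down',.4355,-.3145,.071,77.8),('up',.4355,-.3145,.2,77.8)])
E
```

```text
now [0.2484 0.4905 0.2309] 63.14 w 0.0855 t 0.15 F [ 0.  -0.4 -0.6]
hov bur [-49.48 -13.93  13.1 ] spin -0.495
down [0.  0.  9.5] spin -0.0
up [ 0.   0.  -7.5] spin -0.0
to tray [11.74 22.09  0.  ] spin 0.183
down [0. 0. 7.] spin -0.0
up [ 0.  0. -8.] spin -0.0
hov jaw [ -0.88 -35.74   0.  ] spin -0.044
down [0.  0.  8.5] spin -0.0
up [ 0.   0.  -8.5] spin -0.0
sq [ 3.81 28.15  0.  ] spin 0.044
down [0. 0. 8.] spin -0.0
up [ 0.  0. -8.] spin -0.0
hov wide [ -4.52 -15.74   0.  ] spin -0.38
down [0.  0.  8.5] spin -0.0
up [  0.    0.  -11.5] spin -0.0
lt [  1.98 -47.56   0.  ] spin 0.436
down [ 0.  0. 11.] spin -0.0
up [  0.   0. -19.] spin -0.0
hov can [-3.12 21.72  0.  ] spin -0.0
down [ 0.   0.  13.4] spin -0.0
up [ 0.   0.  -7.4] spin -0.0
lt [ 15.51 -21.72   0.  ] spin -0.0
down [0.  0.  6.9] spin -0.0
up [  0.    0.  -12.9] spin -0.0
```

apply_moves(moves=[-4,-1.2,1,0,0,-8,-2.4,2,0,0,-12,-3.5,3,0,0,-16,-4.6,4,0,0,-20,-5.7,5,0,0,-23,-6.5,6,0,0,-25,-7,6.5,0,0,-25,-7,6.5,0,0], grip_force=50)

```text
t: 0.82
tool_pos: [0.442, 0.3123, 0.1647]
tool_rot: [[-0.89, 0.455, -0.002], [0.455, 0.89, -0.002], [0.001, -0.002, -1.0]]
force: [0.3, -0.4, -0.2]
width: 0.0858
gripper_force: 0.0
```

apply_moves(moves=[-4,-1.2,1,-0.1,0.3,-8,-2.4,2,-0.2,0.3,-12,-3.5,3,-0.3,0.3,-16,-4.6,4,-0.4,0.3,-20,-5.7,5,-0.495,0.3,-23,-6.5,6,-0.495,0.3,-24.48,-6.93,6.6,-0.495,0.3,-24.48,-6.93,6.6,-0.495,0.3])

```text
t: 1.48
tool_pos: [0.6279, 0.1405, 0.0982]
tool_rot: [[-1.0, -0.023, -0.002], [-0.023, 1.0, -0.001], [0.002, -0.001, -1.0]]
force: [-1.3, -0.4, -0.2]
width: 0.0597
gripper_force: 0.0
```

```bash
cat > w.py <<'E'
from m import *
from plan import plan
im,d,E,k=snap('wrist'); blobs('wrist',.006)
E
python3 - <<'E'
from w import *
save('w1.png',im)
plan([('down',.6268,.1426,.005,91.5),('down',.6268,.1426,.005,91.5)])
E
```

```text
wrist [325.  43.] 4775 rgb [158. 174. 178.] z [0.006 0.007 0.021] (array([515.4, 139.4]), 53.4, 45.9, 101.4)
wrist [554.  91.] 5132 rgb [148. 146. 140.] z [0.006 0.011 0.012] (array([537.4, 283.9]), 108.3, 80.3, 81.0)
wrist [570.  97.] 9550 rgb [142. 138. 136.] z [0.009 0.026 0.038] (array([540.5, 281.3]), 64.8, 44.4, 81.0)
wrist [328. 222.] 6230 rgb [146. 115.  78.] z [0.014 0.022 0.023] (array([627.3, 143.8]), 129.8, 22.0, 1.2)
wrist [ 80. 235.] 7909 rgb [127. 143. 148.] z [0.006 0.021 0.023] (array([642.9, -10.9]), 138.8, 22.3, 1.2)
wrist [322. 419.] 60528 rgb [32. 33. 35.] z [0.017 0.168 0.19 ] (array([701.4, 110.1]), 397.2, 194.3, 84.0)
now [0.6269 0.1422 0.0991] 91.39 w 0.06 t 1.5333 F [-1.2  0.9  0.7]
down [-0.01  0.05  9.41] spin -0.002
down [0. 0. 0.] spin -0.0
```

View pics/w1.png

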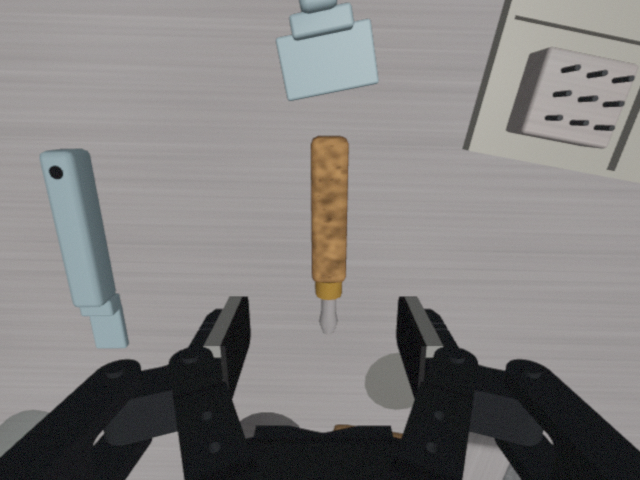

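The wrist view shows the cork tool centred between the pads at (328,222), with the wide blade behind it at (325,60). The wrist measurement (627,144) agrees with the other cameras, so I'll grasp.

apply_moves(moves=[0,0.1,3,0,0.3,0,0.1,6,0,0.3,0,0.1,8.5,0,0.3,0,0.1,9.4,0,0.3,0,0.1,9.4,0,0.3,0,0.1,9.4,0,1,0,0.1,9.4,0,1,0,0.1,9.4,0,1])

```text
t: 2.2
tool_pos: [0.6278, 0.1443, 0.0083]
tool_rot: [[-1.0, -0.026, 0.003], [-0.026, 1.0, 0.001], [-0.003, 0.0, -1.0]]
force: [0.0, 0.7, 0.3]
width: 0.0239
gripper_force: 0.0
```

apply_moves(moves=[0,0,0,0,1,0,0,0,0,1,0,0,0,0,1,0,0,0,0,1,0,0,0,0,1])

```text
t: 2.62
tool_pos: [0.6279, 0.1442, 0.0085]
tool_rot: [[-1.0, -0.026, 0.003], [-0.026, 1.0, 0.001], [-0.003, 0.001, -1.0]]
force: [-1.1, 1.2, 8.1]
width: 0.0206
gripper_force: 50.3
```

apply_moves(moves=[0,0,-1,0,1,0,0,-3,0,1,0,0,-5,0,1,0,0,-7,0,1,0,0,-7.5,0,1,0,0,-7.5,0,1])

```text
t: 3.12
tool_pos: [0.6278, 0.144, 0.0838]
tool_rot: [[-1.0, -0.026, 0.004], [-0.026, 1.0, 0.001], [-0.004, 0.001, -1.0]]
force: [-0.7, 0.2, -1.2]
width: 0.0209
gripper_force: 49.3
```

apply_moves(moves=[1.2,2.2,0,0.03,1,3,5.5,0,0.07,1,4.8,8.8,0,0.11,1,6.6,12.2,0,0.15,1,8.4,15.5,0,0.183,1,10.2,18.8,0,0.183,1,11.4,21.2,0,0.183,1,11.85,21.95,0,0.183,1])

```text
t: 3.78
tool_pos: [0.5002, 0.363, 0.0802]
tool_rot: [[-0.988, 0.153, -0.001], [0.153, 0.988, -0.0], [0.001, -0.001, -1.0]]
force: [1.1, 0.6, -0.6]
width: 0.0205
gripper_force: 49.3
```

```bash
python3 - <<'E'
from w import *
plan([('down',.5037,.3604,.0135,81)])
save('w2.png',im)
E
```

```text
wrist [303. 365.] 88435 rgb [70. 64. 58.] z [0.009 0.137 0.17 ] (array([499.5, 330.8]), 189.4, 170.1, 81.2)
wrist [ 12. 322.] 273 rgb [150. 168. 174.] z [0.006 0.006 0.007] (array([520.2, 156.9]), 30.1, 16.8, 123.4)
wrist [ 22. 337.] 124 rgb [150. 168. 174.] z [0.006 0.006 0.007] (array([529.1, 160.3]), 18.2, 9.0, 100.4)
now [0.5005 0.3627 0.0803] 81.21 w 0.0206 t 3.8333 F [-1.6  1.6  0.5]
down [-0.36 -0.17  6.68] spin 0.004
```

View pics/w2.png

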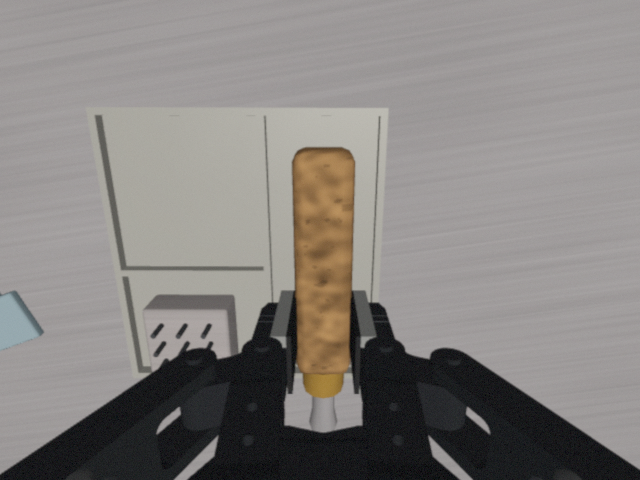

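The burnisher is held straight and sits over the long bay, at columns 270–378. I'll lower it.

apply_moves(moves=[-0.3,-0.17,2,0,1,-0.3,-0.17,4,0,1,-0.3,-0.17,5.5,0,1,-0.3,-0.17,6.4,0,1,-0.3,-0.17,6.7,0,1,-0.3,-0.17,6.7,0,1,-0.3,-0.17,6.7,0,1])

```text
t: 4.42
tool_pos: [0.506, 0.3577, 0.0148]
tool_rot: [[-0.988, 0.157, 0.001], [0.157, 0.988, 0.0], [-0.001, 0.0, -1.0]]
force: [0.2, 0.1, -0.3]
width: 0.0205
gripper_force: 49.3
```

apply_moves(moves=[-0.1,0.2,0.2,0,1,-0.1,0.2,0.2,0,1,-0.1,0.2,0.2,0,0.55,-0.1,0.2,0.2,0,0.55,-0.1,0.2,0.2,0,0.55,-0.1,0.2,0.2,0,0.55])

```text
t: 4.92
tool_pos: [0.5068, 0.3599, 0.0124]
tool_rot: [[-0.988, 0.156, 0.0], [0.156, 0.988, 0.0], [-0.0, 0.0, -1.0]]
force: [0.2, -1.0, 0.6]
width: 0.038
gripper_force: 0.0
```

apply_moves(moves=[0,0,-1,0,0.55,0,0,-3,0,0.55,0,0,-6,0,0.5,0,0,-8.5,0,0.2,0,0,-8.5,0,0.2])

```text
t: 5.33
tool_pos: [0.5086, 0.3611, 0.1037]
tool_rot: [[-0.988, 0.156, 0.007], [0.156, 0.988, 0.004], [-0.006, 0.006, -1.0]]
force: [0.3, -0.5, 1.4]
width: 0.0657
gripper_force: 0.0
```

```bash
python3 - <<'E'
from w import *
plan([('hov jaw',.4565,.006,.09,83.5),('down',.4565,.006,.005,83.5)])
E
```

```text
wrist [303. 381.] 72076 rgb [50. 50. 50.] z [0.009 0.167 0.195] (array([500.1, 332.5]), 192.6, 170.9, 81.1)
wrist [320. 218.] 6232 rgb [141. 111.  75.] z [0.018 0.026 0.027] (array([506.8, 360.2]), 130.2, 22.1, 171.0)
wrist [636. 303.] 483 rgb [73. 71. 71.] z [0.006 0.01  0.015] (array([583.8, 569.9]), 70.0, 3.8, 1.4)
wrist [ 18. 290.] 990 rgb [131. 148. 154.] z [0.006 0.007 0.014] (array([521.1, 150.7]), 51.6, 34.3, 155.6)
now [0.5079 0.3606 0.101 ] 81.02 w 0.0685 t 5.3833 F [-0.1  0.1 -0.8]
hov jaw [ -0.46 -35.83   0.97] spin -0.043
down [0.  0.  8.5] spin -0.0
```

apply_moves(moves=[0,-3,0,0,0.1,0,-7,0,0,0.1,0,-11,0.2,0,0.1,-0.2,-15,0.4,0,0.1,-0.3,-19,0.5,0,0.1,-0.3,-22,0.5,0,0.1,-0.3,-24,0.5,0,0.1,-0.3,-24,0.5,0,0.1])

```text
t: 6.05
tool_pos: [0.4714, 0.1193, 0.092]
tool_rot: [[-0.987, 0.159, -0.001], [0.159, 0.987, -0.001], [0.001, -0.001, -1.0]]
force: [-1.0, 0.4, 0.6]
width: 0.0773
gripper_force: 0.0
```

apply_moves(moves=[0,-3,0,0,0.1,-0.1,-7,0.2,-0.02,0.1,-0.1,-10,0.4,-0.043,0.1,-0.16,-11.8,0.5,-0.043,0.1,-0.16,-11.8,0.5,-0.043,0.1,-0.16,-11.8,0.5,-0.043,0.1])

```text
t: 6.55
tool_pos: [0.4553, 0.0053, 0.0871]
tool_rot: [[-0.993, 0.115, -0.0], [0.115, 0.993, 0.0], [0.0, 0.0, -1.0]]
force: [-0.3, 0.7, 0.0]
width: 0.0767
gripper_force: 0.0
```

```bash
python3 - <<'E'
from w import *
W=cloud(d,E,k);m=(W[...,2]>.006)&(W[...,2]<.05)&(W[...,0]>.41)&(W[...,0]<.51)&(abs(W[...,1])<.05);print(rectfit(W[m][:,:2]))
m2=m&(W[...,2]<.027);print(rectfit(W[m2][:,:2]))
save('w3.png',im)
plan([('down',.4565,.006,.006,83.5)])
E
```

```text
wrist [162.  58.] 10772 rgb [ 59. 119.  65.] z [0.012 0.021 0.023] (array([343.3, -56.3]), 130.5, 22.3, 80.9)
wrist [526. 239.] 9917 rgb [127. 143. 148.] z [0.006 0.021 0.023] (array([468.9, 129.2]), 139.6, 53.5, 11.8)
wrist [324. 256.] 7062 rgb [160. 143. 112.] z [0.011 0.024 0.036] (array([461.3,   5.8]), 55.5, 46.0, 172.1)
wrist [ 65. 289.] 4850 rgb [135. 114.  70.] z [0.007 0.037 0.039] (array([ 459.6, -148.5]), 36.9, 35.8, 166.0)
wrist [320. 421.] 58356 rgb [28. 29. 31.] z [0.1   0.159 0.179] (array([536.7, -36.2]), 252.4, 138.9, 153.2)
(array([461.3,   5.8]), 55.5, 46.0, 172.1)
(array([461.3,   5.8]), 55.5, 46.0, 172.1)
now [0.4554 0.0059 0.0872] 83.46 w 0.0769 t 6.6 F [-0.1  0.1 -0.5]
down [-0.11  0.02  8.12] spin -0.001
```

View pics/w3.png

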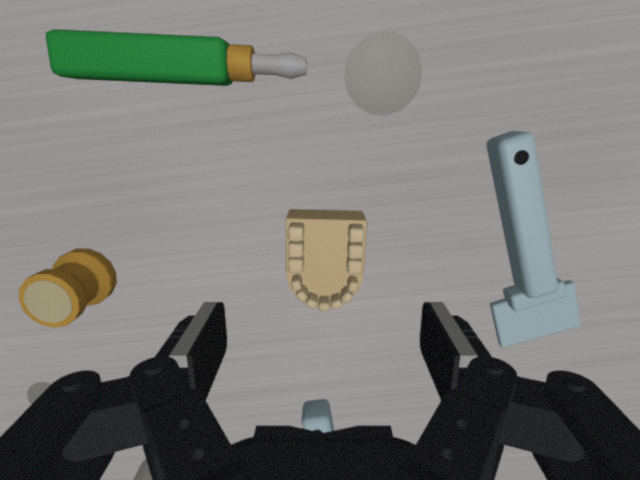

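The jaw model is at (325,258), between the pads, with its flat sides parallel to them and its rounded end towards the gripper. Lowering to grasp it.

apply_moves(moves=[-0.1,0,3,0,0.1,-0.1,0,5.5,0,0.1,-0.1,0,7.3,0,0.1,-0.1,0,8.1,0,0.1,-0.1,0,8.1,0,0.1,-0.1,0,8.1,0,1,-0.1,0,8.1,0,1,-0.1,0,8.1,0,1])

```text
t: 7.27
tool_pos: [0.4572, 0.0055, 0.0076]
tool_rot: [[-0.994, 0.113, 0.002], [0.113, 0.994, -0.0], [-0.002, 0.0, -1.0]]
force: [-4.4, 0.4, 9.6]
width: 0.0449
gripper_force: 49.1
```

apply_moves(moves=[0,0,0,0,1,0,0,0,0,1,0,0,0,0,1,0,0,0,0,1])

```text
t: 7.6
tool_pos: [0.4572, 0.0055, 0.0076]
tool_rot: [[-0.994, 0.114, 0.002], [0.114, 0.994, -0.0], [-0.002, 0.0, -1.0]]
force: [-1.5, 1.9, 5.2]
width: 0.0451
gripper_force: 51.0
```

apply_moves(moves=[0,0,-1,0,1,0,0,-3,0,1,0,0,-5,0,1,0,0,-7,0,1,0,0,-8.5,0,1,0,0,-8.5,0,1])

```text
t: 8.1
tool_pos: [0.4579, 0.0053, 0.0952]
tool_rot: [[-0.994, 0.114, 0.006], [0.114, 0.994, -0.0], [-0.006, 0.0, -1.0]]
force: [0.6, -0.6, -0.9]
width: 0.0449
gripper_force: 51.7
```

```bash
python3 - <<'E'
from plan import *
plan([('sq',.4495,.290,.09,80.5),('down',.4495,.29,.01,80.5)])
E
```

```text
now [0.4579 0.0053 0.0952] 83.48 w 0.0449 t 8.1 F [ 0.6 -0.6 -0.9]
sq [ 4.07 28.19  0.5 ] spin 0.052
down [0. 0. 8.] spin -0.0
```

apply_moves(moves=[0.3,2.2,0,0,1,0.8,6,0,0.02,1,1.4,10,0.2,0.04,1,2,14,0.3,0.052,1,2.6,18,0.3,0.052,1,3.2,22,0.3,0.052,1,3.7,26,0.3,0.052,1,3.9,28.2,0.3,0.052,1])

```text
t: 8.77
tool_pos: [0.4488, 0.2935, 0.0885]
tool_rot: [[-0.987, 0.163, 0.0], [0.163, 0.987, 0.001], [-0.0, 0.001, -1.0]]
force: [0.1, -0.5, -0.7]
width: 0.0448
gripper_force: 51.6
```

```bash
python3 - <<'E'
from w import *
plan([('down',.4515,.29,.013,80.5)])
E
```

```text
wrist [410.  26.] 1477 rgb [136. 131. 125.] z [0.011 0.015 0.019] (array([336.4, 357.2]), 36.6, 13.2, 29.5)
wrist [311. 371.] 95589 rgb [76. 73. 66.] z [0.009 0.143 0.178] (array([487. , 248.7]), 300.3, 171.7, 81.1)
now [0.449  0.2954 0.0885] 80.69 w 0.0451 t 8.8167 F [-2.6  2.8 -0.8]
down [-0.33 -0.5   7.55] spin 0.003
```

apply_moves(moves=[-0.1,-0.4,2.5,0,1,-0.1,-0.4,5,0,1,-0.1,-0.4,6.5,0,1,-0.1,-0.4,7.3,0,1,-0.1,-0.4,7.6,0,1,-0.1,-0.4,7.6,0,1,-0.1,-0.4,7.6,0,1])

```text
t: 9.4
tool_pos: [0.4504, 0.286, 0.0131]
tool_rot: [[-0.986, 0.165, 0.001], [0.165, 0.986, 0.001], [-0.001, 0.001, -1.0]]
force: [-0.2, -0.6, -0.9]
width: 0.0447
gripper_force: 51.7
```

apply_moves(moves=[0,0.2,0.15,0,1,0,0.2,0.15,0,1,0,0.2,0.15,0,0.35,0,0.2,0.15,0,0.35,0,0.2,0.15,0,0.35,0,0.2,0.15,0,0.35])

```text
t: 9.9
tool_pos: [0.4504, 0.2879, 0.0109]
tool_rot: [[-0.986, 0.165, 0.0], [0.165, 0.986, 0.0], [-0.0, 0.0, -1.0]]
force: [0.5, -0.4, -0.2]
width: 0.0552
gripper_force: 0.0
```

apply_moves(moves=[0,0,-1,0,0.35,0,0,-3,0,0.35,0,0,-6,0,0.35,0,0,-9,0,0.35,0,0,-9,0,0.35])

```text
t: 10.32
tool_pos: [0.4524, 0.2891, 0.107]
tool_rot: [[-0.986, 0.165, 0.007], [0.165, 0.986, 0.004], [-0.007, 0.005, -1.0]]
force: [0.5, -0.0, 0.2]
width: 0.0557
gripper_force: 0.0
```

```bash
python3 - <<'E'
from w import *
W=cloud(d,E,k)
m=(W[...,2]>.015)&(W[...,2]<.05)&(W[...,0]>.41)&(W[...,0]<.51)&(W[...,1]>.25)&(W[...,1]<.32);print(rectfit(W[m][:,:2]),np.percentile(W[m][:,2],98))
plan([('hov wide',.4695,.1285,.09,102.2),('down',.4695,.1285,.006,102.2)])
E
```

```text
wrist [410.  24.] 1241 rgb [135. 131. 125.] z [0.011 0.015 0.019] (array([336.7, 357.4]), 35.9, 12.8, 29.2)
wrist [312. 377.] 83018 rgb [62. 62. 61.] z [0.008 0.166 0.197] (array([493.3, 201.8]), 420.8, 194.0, 92.5)
wrist [320. 241.] 6314 rgb [165. 148. 117.] z [0.011 0.028 0.04 ] (array([461.5, 286.4]), 68.6, 45.9, 169.4)
(array([454.8, 287.6]), 55.0, 45.9, 169.4) 0.03977487540251679
now [0.4516 0.2886 0.1043] 80.5 w 0.0552 t 10.3667 F [-1.1 -0.  -0.4]
hov wide [ -4.4  -15.5    1.39] spin -0.379
down [0.  0.  8.4] spin -0.0
```

The jaw model is on the bay floor at (455,288), with its top at 39 mm. Next is the wide scraper.

apply_moves(moves=[-1,-3,0,-0.1,0.35,-2,-7,0.4,-0.2,0.35,-3,-11,0.8,-0.3,0.35,-4,-14.3,1.2,-0.379,0.35,-4.4,-15.5,1.4,-0.379,0.35,-4.4,-15.5,1.4,-0.379,0.35,-4.4,-15.5,1.4,-0.379,0.35])

```text
t: 10.95
tool_pos: [0.4679, 0.1274, 0.0864]
tool_rot: [[-0.978, -0.21, -0.001], [-0.21, 0.978, -0.0], [0.001, 0.0, -1.0]]
force: [-0.5, 0.3, -0.3]
width: 0.0555
gripper_force: 0.0
```

```bash
python3 - <<'E'
from w import *
plan([('down',.4695,.1285,.006,102.2)])
E
```

```text
wrist [326. 245.] 8319 rgb [144. 161. 166.] z [0.006 0.021 0.023] (array([468.9, 129.2]), 139.0, 53.3, 12.2)
wrist [372. 392.] 75294 rgb [50. 49. 46.] z [0.008 0.148 0.177] (array([518.8, 167.4]), 409.0, 197.0, 101.7)
now [0.468  0.1281 0.0866] 102.17 w 0.0556 t 11.0 F [-1.3  0.8 -0.8]
down [-0.16  0.    8.06] spin -0.0
```

apply_moves(moves=[-0.1,0.1,3,0,0.35,-0.1,0.1,5.5,0,0.35,-0.1,0.1,7.3,0,0.35,-0.1,0.1,8.1,0,0.35,-0.1,0.1,8.1,0,0.35,-0.1,0.1,8.1,0,1,-0.1,0.1,8.1,0,1,-0.1,0.1,8.1,0,1])

```text
t: 11.67
tool_pos: [0.4695, 0.1292, 0.0069]
tool_rot: [[-0.977, -0.212, 0.002], [-0.212, 0.977, 0.0], [-0.002, -0.0, -1.0]]
force: [0.0, -2.7, 3.8]
width: 0.0199
gripper_force: 4.2
```

apply_moves(moves=[0,0,0,0,1,0,0,0,0,1,0,0,0,0,1,0,0,0,0,1])

```text
t: 12.0
tool_pos: [0.4696, 0.1292, 0.0071]
tool_rot: [[-0.977, -0.211, 0.002], [-0.211, 0.977, 0.001], [-0.002, 0.0, -1.0]]
force: [-0.3, 0.6, 6.0]
width: 0.0187
gripper_force: 49.7
```

apply_moves(moves=[0,0,-1,0,1,0,0,-3,0,1,0,0,-5,0,1,0,0,-8,0,1,0,0,-10.5,0,1,0,0,-10.5,0,1])

```text
t: 12.5
tool_pos: [0.471, 0.1293, 0.1165]
tool_rot: [[-0.977, -0.212, 0.008], [-0.212, 0.977, 0.002], [-0.008, -0.0, -1.0]]
force: [0.2, -1.1, -0.3]
width: 0.0187
gripper_force: 48.9
```

```bash
python3 - <<'E'
from plan import *
plan([('mid',.52,-.12,.115,102.2),('lt',.5566,-.3407,.115,77.8),('down',.5566,-.3407,.013,77.8)])
E
```

```text
now [0.471  0.1293 0.1165] 102.21 w 0.0187 t 12.5 F [ 0.2 -1.1 -0.3]
mid [  0.48 -25.4    0.15] spin 0.0
lt [  1.09 -22.35   0.  ] spin 0.426
down [ 0.   0.  10.2] spin -0.0
```

apply_moves(moves=[0.5,-2.2,0,0,1,1.2,-5.5,0,0,1,2,-9.2,0,0,1,2.8,-13,0,0,1,3.6,-17,0,0,1,4.5,-21,0,0,1,5.2,-24,0,0,1,5.5,-25.3,0,0,1])

```text
t: 13.17
tool_pos: [0.4683, -0.1334, 0.1115]
tool_rot: [[-0.978, -0.209, 0.001], [-0.209, 0.978, -0.001], [-0.001, -0.001, -1.0]]
force: [0.5, 0.7, 0.3]
width: 0.0185
gripper_force: 49.0
```

apply_moves(moves=[-0.2,-2.2,0,0.06,1,-0.6,-5.2,0,0.12,1,-1.2,-8.6,0,0.18,1,-2,-12,0,0.24,1,-2.8,-15.5,0,0.3,1,-3.4,-19,0,0.36,1,-3.9,-21.5,0,0.42,1,-4,-22.4,0,0.426,1])

```text
t: 13.83
tool_pos: [0.5555, -0.3435, 0.111]
tool_rot: [[-0.976, 0.217, 0.001], [0.217, 0.976, -0.001], [-0.001, -0.001, -1.0]]
force: [-0.4, 0.1, 0.0]
width: 0.0185
gripper_force: 49.0
```

```bash
python3 - <<'E'
from w import *
save('w4.png',im)
plan([('down',.5566,-.3407,.012,77.8)])
E
```

```text
wrist [305. 374.] 85931 rgb [62. 64. 65.] z [0.01  0.168 0.201] (array([ 587.3, -429.2]), 355.0, 316.6, 178.9)
wrist [611.  20.] 2236 rgb [101.  78.  36.] z [0.007 0.015 0.039] (array([ 468.5, -158. ]), 36.2, 15.5, 48.2)
wrist [622. 280.] 2471 rgb [94. 94. 89.] z [0.007 0.022 0.042] (array([ 624.6, -151.5]), 47.5, 17.2, 151.4)
now [ 0.5553 -0.3432  0.1108] 77.64 w 0.0188 t 13.8833 F [ 0.3 -0.6 -1.3]
down [-0.07  0.28  9.88] spin -0.003
```

View pics/w4.png

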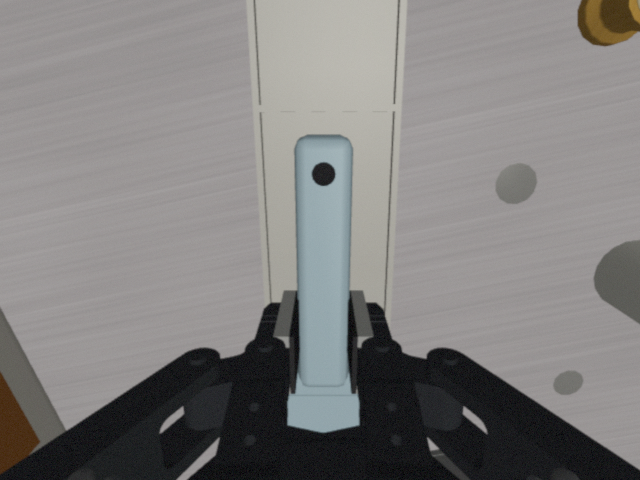

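The scraper hangs straight above the long bay. The divider is at row 110, just beyond the handle end at row 135. I'll lower it.

apply_moves(moves=[-0.05,0.25,3,0,1,-0.05,0.25,6,0,1,-0.05,0.25,8,0,1,-0.05,0.25,9.2,0,1,-0.05,0.25,9.7,0,1,-0.05,0.25,9.8,0,1,-0.05,0.25,9.8,0,1])

```text
t: 14.47
tool_pos: [0.5566, -0.3381, 0.014]
tool_rot: [[-0.978, 0.211, 0.001], [0.211, 0.978, -0.001], [-0.001, -0.001, -1.0]]
force: [-0.8, 0.3, 0.4]
width: 0.0188
gripper_force: 49.0
```

apply_moves(moves=[0,-0.2,0.2,0,1,0,-0.2,0.25,0,1,0,-0.2,0.25,0,1,0,-0.2,0.25,0,0.55,0,-0.2,0.25,0,0.55,0,-0.2,0.25,0,0.55,0,-0.2,0.25,0,0.55])

```text
t: 15.05
tool_pos: [0.5557, -0.3401, 0.0103]
tool_rot: [[-0.977, 0.211, -0.0], [0.211, 0.977, 0.0], [0.0, 0.0, -1.0]]
force: [-0.5, 0.1, 0.3]
width: 0.0385
gripper_force: 0.0
```

apply_moves(moves=[0,0,-1,0,0.55,0,0,-3,0,0.55,0,0,-6,0,0.55,0,0,-10,0,0,0,0,-14,0,0,0,0,-18,0,0,0,0,-19,0,0,0,0,-19,0,0])

```text
t: 15.72
tool_pos: [0.5567, -0.3407, 0.2055]
tool_rot: [[-0.977, 0.211, 0.006], [0.211, 0.977, -0.004], [-0.007, -0.003, -1.0]]
force: [0.1, -0.4, -0.8]
width: 0.0852
gripper_force: 0.0
```

```bash
python3 - <<'E'
from w import *
W=cloud(d,E,k)
hsv=cv2.cvtColor(im,cv2.COLOR_RGB2HSV);m=(hsv[...,0]>85)&(hsv[...,0]<115)&(hsv[...,1]>25)&(W[...,2]<.05)&(W[...,2]>.002)
m=cv2.morphologyEx(m.astype(np.uint8),cv2.MORPH_OPEN,np.ones((3,3)))>0
m&=(W[...,1]<-.25);print(m.sum(),rectfit(W[m][:,:2]),np.percentile(W[m][:,2],[5,50,98]))
save('w5.png',im)
plan([('hov can',.633,-.135,.2,77.8),('down',.633,-.135,.066,77.8)])
E
```

```text
wrist [323. 152.] 4084 rgb [160. 159. 152.] z [0.007 0.011 0.013] (array([ 519.2, -332.6]), 245.8, 90.3, 168.0)
wrist [540.  33.] 2974 rgb [134. 115.  74.] z [0.008 0.038 0.04 ] (array([ 460.3, -152. ]), 35.9, 35.7, 146.6)
wrist [323. 211.] 4774 rgb [140. 157. 161.] z [0.009 0.024 0.027] (array([ 555.9, -340.3]), 139.9, 54.0, 167.8)
wrist [280. 397.] 81090 rgb [44. 41. 39.] z [0.013 0.271 0.296] (array([ 671. , -344.8]), 610.6, 270.6, 59.6)
wrist [590. 257.] 7705 rgb [101. 101.  96.] z [0.011 0.085 0.13 ] (array([ 626.1, -145.9]), 51.5, 28.0, 146.5)
4409 (array([ 555.9, -339.2]), 138.3, 52.3, 167.2) [0.00934361 0.02453108 0.02723412]
now [ 0.5561 -0.3403  0.2023] 77.81 w 0.0857 t 15.7667 F [ 0.3  0.6 -0.3]
hov can [-3.19 21.69  0.22] spin 0.0
down [ 0.   0.  13.4] spin -0.0
```

View pics/w5.png

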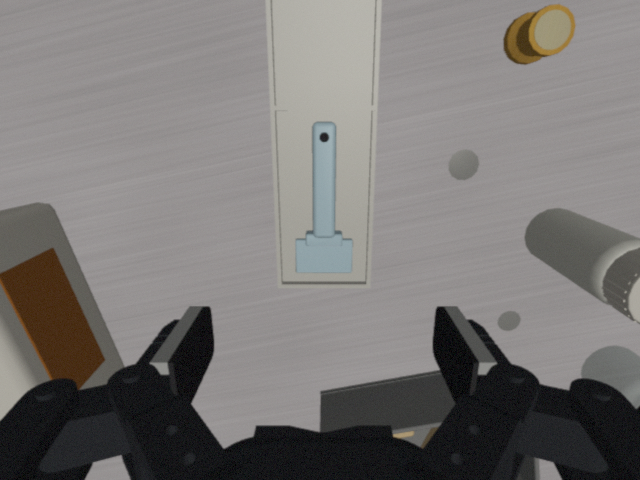

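The wide scraper lies flat and centred in the long bay. Now to the canister.

apply_moves(moves=[-0.5,3,0,0,0,-1,6.5,0,0,0,-1.6,10.5,0,0,0,-2.2,14.5,0,0,0,-2.8,18.5,0.2,0,0,-3.2,21.2,0.2,0,0,-3.2,21.7,0.2,0,0,-3.2,21.7,0.2,0,0])

```text
t: 16.43
tool_pos: [0.6328, -0.1328, 0.1967]
tool_rot: [[-0.978, 0.209, -0.002], [0.209, 0.978, 0.001], [0.002, 0.0, -1.0]]
force: [-0.3, -0.3, 0.3]
width: 0.0851
gripper_force: 0.0
```

```bash
python3 - <<'E'
from w import *
W=cloud(d,E,k)
m=(W[...,2]>.12)&(W[...,2]<.14)&(abs(W[...,0]-.633)<.04)&(abs(W[...,1]+.135)<.04);print(m.sum(),rectfit(W[m][:,:2]),cv2.minEnclosingCircle((W[m][:,:2]*1000).astype(np.float32)))
plan([('down',.633,-.135,.067,77.8)])
E
```

```text
wrist [ 71. 149.] 4757 rgb [142. 140. 133.] z [0.006 0.01  0.012] (array([ 535. , -335.8]), 215.6, 92.4, 167.9)
wrist [254.   9.] 796 rgb [126. 100.  49.] z [0.007 0.012 0.039] (array([ 472.2, -151.5]), 35.4, 13.4, 81.9)
wrist [ 66. 172.] 6978 rgb [129. 145. 150.] z [0.008 0.019 0.027] (array([ 555.8, -340.1]), 139.5, 55.6, 167.8)
wrist [459. 177.] 3921 rgb [134. 150. 155.] z [0.006 0.021 0.023] (array([643.1, -11.9]), 139.4, 22.1, 1.4)
wrist [319. 237.] 7045 rgb [159. 157. 149.] z [0.022 0.13  0.131] (array([ 632.9, -134.3]), 50.3, 50.0, 174.5)
wrist [342. 410.] 76269 rgb [42. 42. 42.] z [0.016 0.263 0.288] (array([ 733.1, -140.7]), 520.0, 266.9, 97.0)
5076 (array([ 633.6, -135. ]), 49.0, 48.7, 174.5) ((633.7969360351562, -135.11581420898438), 24.912755966186523)
now [ 0.6325 -0.1344  0.197 ] 77.87 w 0.0851 t 16.4833 F [ 0.5 -0.9 -0.2]
down [-0.09 -0.04 13.  ] spin 0.001
```

apply_moves(moves=[-0.1,-0.05,3,0,0,-0.1,-0.05,6.5,0,0,-0.1,-0.05,10,0,0,-0.1,-0.05,12,0,0,-0.1,-0.05,12.9,0,0,-0.1,-0.05,12.9,0,0,-0.1,-0.05,12.9,0,0.2,-0.1,-0.05,12.9,0,1])

```text
t: 17.15
tool_pos: [0.6344, -0.1362, 0.0712]
tool_rot: [[-0.977, 0.212, 0.003], [0.212, 0.977, -0.001], [-0.003, -0.0, -1.0]]
force: [-0.6, -0.7, -0.2]
width: 0.0641
gripper_force: 0.0
```

apply_moves(moves=[0,0,0,0,1,0,0,0,0,1,0,0,0,0,1,0,0,0,0,1,0,0,0,0,1,0,0,0,0,1])

```text
t: 17.65
tool_pos: [0.6346, -0.1359, 0.0716]
tool_rot: [[-0.977, 0.211, 0.003], [0.211, 0.977, -0.001], [-0.004, -0.0, -1.0]]
force: [-1.0, -0.4, 6.6]
width: 0.0505
gripper_force: 51.6
```

apply_moves(moves=[0,0,-0.8,0,1,0,0,-2,0,1,0,0,-4,0,1,0,0,-6,0,1,0,0,-7,0,1,0,0,-7,0,1,0,0,-7,0,1])

```text
t: 18.23
tool_pos: [0.6338, -0.1354, 0.1397]
tool_rot: [[-0.977, 0.211, 0.001], [0.211, 0.977, -0.0], [-0.001, -0.0, -1.0]]
force: [-0.4, -0.0, -2.3]
width: 0.0502
gripper_force: 51.5
```

```bash
python3 - <<'E'
from plan import *
plan([('lt',.4355,-.3145,.138,77.8),('down',.4355,-.3145,.071,77.8)])
E
```

```text
now [ 0.6338 -0.1354  0.1397] 77.81 w 0.0502 t 18.2333 F [-0.4 -0.  -2.3]
lt [ 15.6  -21.69   0.15] spin 0.0
down [0.  0.  6.7] spin -0.0
```

apply_moves(moves=[0.8,-1.2,0,0,1,2.4,-3.4,0,0,1,4.6,-6.4,0,0,1,6.8,-9.5,0,0,1,9,-12.6,0,0,1,11.2,-15.6,0,0,1,13,-18.2,0,0,1,14.4,-20,0,0,1])

```text
t: 18.9
tool_pos: [0.4483, -0.3018, 0.1381]
tool_rot: [[-0.977, 0.212, -0.002], [0.212, 0.977, 0.001], [0.002, 0.001, -1.0]]
force: [0.2, -0.9, -1.7]
width: 0.0503
gripper_force: 51.5
```

apply_moves(moves=[0.8,-1.2,0,0,1,1.2,-1.7,0,0,1,1.2,-1.7,0,0,1,1.2,-1.7,0,0,1])

```text
t: 19.23
tool_pos: [0.4356, -0.3142, 0.1388]
tool_rot: [[-0.977, 0.211, -0.001], [0.211, 0.977, 0.001], [0.001, 0.001, -1.0]]
force: [0.6, 0.5, -1.2]
width: 0.0504
gripper_force: 51.5
```

```bash
python3 - <<'E'
from m import *
from plan import *
for n in('scene','side'):
    im,d,E,k=snap(n);W=cloud(d,E,k);X,Y,Z=W[...,0],W[...,1],W[...,2]
    m=(Z>.04)&(Z<.11)&(abs(X-.4355)<.06)&(abs(Y+.3145)<.06);print(n,rectfit(W[m][:,:2]))
save('side1.png',im)
plan([('down',.4355,-.3145,.076,77.8)])
E
```

```text
scene (array([ 446.5, -305. ]), 51.8, 30.9, 129.0)
side (array([ 432.1, -328.3]), 51.3, 23.7, 174.9)
now [ 0.436  -0.3138  0.1389] 77.86 w 0.0505 t 19.3333 F [ 0.1  0.3 -1.1]
down [ 0.03 -0.08  6.29] spin 0.001
```

View pics/side1.png

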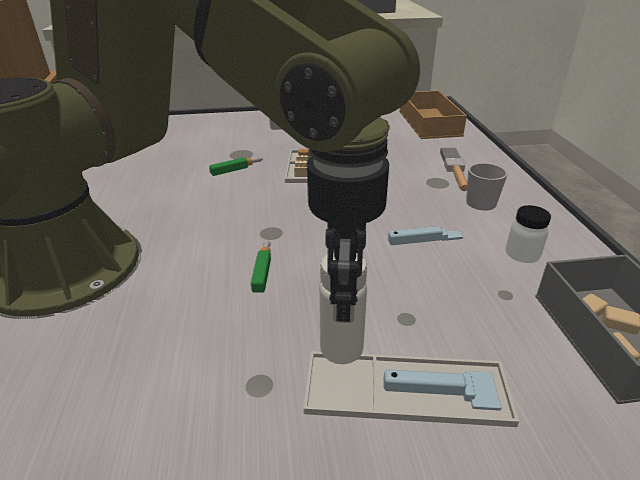

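The canister hangs upright over the short bay at (342,310), and the scraper lies flat in the long bay. Lowering the canister.

apply_moves(moves=[0,-0.05,1.5,0,1,0,-0.05,3,0,1,0,-0.05,4.5,0,1,0,-0.05,5.5,0,1,0,-0.05,6.1,0,1,0,-0.05,6.2,0,1,0,-0.05,6.2,0,1])

```text
t: 19.92
tool_pos: [0.4356, -0.315, 0.0774]
tool_rot: [[-0.978, 0.211, 0.0], [0.211, 0.978, 0.0], [-0.0, 0.0, -1.0]]
force: [0.9, 0.2, -1.8]
width: 0.0504
gripper_force: 51.5
```

apply_moves(moves=[0,0,0.1,0,1,0,0,0.15,0,1,0,0,0.15,0,1,0,0,0.15,0,1])

```text
t: 20.25
tool_pos: [0.4354, -0.3152, 0.0762]
tool_rot: [[-0.977, 0.211, 0.001], [0.211, 0.977, -0.0], [-0.001, -0.0, -1.0]]
force: [0.2, -0.0, -1.3]
width: 0.0505
gripper_force: 51.5
```

apply_moves(moves=[0,0,0.1,0,1,0,0,0.1,0,1,0,0,0.1,0,0.9,0,0,0.1,0,0.2,0,0,0.1,0,0,0,0,0.1,0,0,0,0,0.1,0,0,0,0,0.1,0,0])

```text
t: 20.92
tool_pos: [0.4353, -0.3151, 0.0748]
tool_rot: [[-0.977, 0.211, -0.0], [0.211, 0.977, 0.0], [0.0, 0.0, -1.0]]
force: [-0.4, -0.4, 0.3]
width: 0.0854
gripper_force: 0.0
```

apply_moves(moves=[0,0,-1,0,0,0,0,-3,0,0,0,0,-6,0,0,0,0,-10,0,0,0,0,-14,0,0,0,0,-15,0,0])

```text
t: 21.42
tool_pos: [0.4365, -0.316, 0.232]
tool_rot: [[-0.977, 0.211, 0.007], [0.211, 0.977, -0.006], [-0.008, -0.004, -1.0]]
force: [0.0, -1.3, 0.5]
width: 0.0851
gripper_force: 0.0
```

apply_moves(moves=[-2,3,0,0,0,-4,6,0,0,0,-6,9,0,0,0,-8,12,0,0,0,-9,14,0,0,0,-9,14,0,0,0,-9,14,0,0,0,-9,14,0,0,0])

```text
t: 22.08
tool_pos: [0.5525, -0.1977, 0.2251]
tool_rot: [[-0.977, 0.211, 0.0], [0.211, 0.977, -0.0], [-0.0, -0.0, -1.0]]
force: [-0.0, -0.1, -0.1]
width: 0.0858
gripper_force: 0.0
```

```bash
python3 - <<'E'
from m import *
for n in('scene','side'):
    im,d,E,k=snap(n);W=cloud(d,E,k);X,Y,Z=W[...,0],W[...,1],W[...,2];save(n+'9.png',im)
    m=(Z>.127)&(Z<.15)&(abs(X-.4355)<.05)&(abs(Y+.3145)<.05);print(n,m.sum(),rectfit(W[m][:,:2]),np.median(Z[m]))
    blobs(n)
print(arm.sense()['tool_pos'],arm.sense()['t'])
E
```

```text
scene 270 (array([ 438.7, -313.2]), 47.4, 46.4, 107.3) 0.13453811380623298
scene [168. 111.] 582 rgb [48. 48. 48.] z [0.241 0.275 0.299] (array([ 547.5, -238.3]), 65.5, 29.4, 74.0)
scene [210. 123.] 674 rgb [65. 64. 62.] z [0.242 0.279 0.299] (array([ 567.2, -147.8]), 47.6, 27.0, 81.3)
scene [168. 215.] 3622 rgb [149. 151. 144.] z [0.007 0.023 0.135] (array([ 517. , -332.1]), 253.8, 96.4, 167.5)
scene [ 33. 197.] 3802 rgb [118. 106.  92.] z [0.01  0.062 0.111] (array([ 592.1, -589.4]), 178.4, 21.1, 0.0)
scene [322. 218.] 565 rgb [ 95. 123.  90.] z [0.008 0.018 0.024] (array([345.6, -56.7]), 130.4, 25.4, 79.8)
scene [256. 232.] 364 rgb [150. 128.  95.] z [0.008 0.03  0.041] (array([ 462. , -150.2]), 35.9, 35.6, 109.9)
scene [527. 251.] 567 rgb [ 93. 124.  87.] z [0.008 0.021 0.024] (array([295.2, 339.5]), 131.3, 21.9, 22.5)
scene [ 56. 324.] 9714 rgb [91. 87. 79.] z [0.008 0.037 0.071] (array([ 832.1, -289.5]), 203.9, 131.7, 89.8)
scene [494. 317.] 4255 rgb [162. 149. 132.] z [0.007 0.02  0.04 ] (array([496.7, 316.4]), 176.2, 160.7, 171.0)
scene [271. 310.] 936 rgb [156. 173. 174.] z 
[... 978 characters left out ...]
25.3, 22.2)
side [528. 233.] 1838 rgb [81. 80. 79.] z [0.009 0.056 0.085] (array([796.6, -82.9]), 58.1, 56.5, 92.2)
side [416. 234.] 658 rgb [105. 116. 120.] z [0.008 0.019 0.022] (array([626.7, -13.9]), 110.8, 23.0, 1.7)
side [261. 267.] 631 rgb [52. 98. 56.] z [0.009 0.02  0.022] (array([341.5, -56.9]), 130.8, 22.4, 81.1)
side [598. 314.] 9102 rgb [70. 66. 61.] z [0.008 0.036 0.069] (array([ 828.5, -290.4]), 202.1, 133.0, 90.1)
side [364. 356.] 6647 rgb [122. 117. 107.] z [0.008 0.044 0.134] (array([ 528.9, -264.9]), 252.5, 229.9, 167.8)
side [446. 385.] 2770 rgb [118. 131. 135.] z [0.007 0.017 0.026] (array([ 554., -341.]), 140.1, 55.9, 168.3)
[ 0.55230599 -0.19814428  0.22510865] 22.1833
```

View pics/scene9.png

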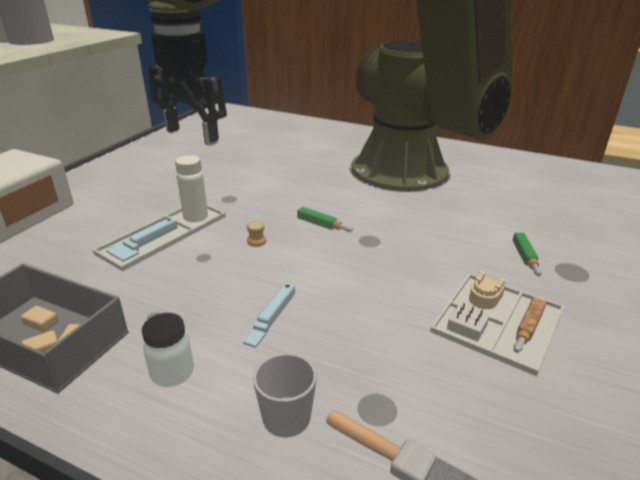

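All four items rest in their bays: the canister stands at (192,190), the wide scraper is at (145,238), the jaw model at (487,290) and the burnisher at (530,322). The loupe and narrow scraper haven't moved, and the arm is clear.

```bash
python3 -c "
from station import arm
print(arm.hand_in())"
```

```text
the job is handed in; nothing more can be done
None
```

I made up both kits and handed the job in at about 22 s. The final pictures show all four items resting on their bay floors, with the narrow scraper and loupe where they started; the hand-in gave no verdict.

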